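Push the tip-cleaner tin round the boxes and into its roller catch

ROBOT

A 6-joint arm with a two-finger parallel gripper is mounted at the origin on a cart in front of the work surface, level with it; the furniture and walls round the work are solid. World frame = base frame: x ahead of the robot, y to its left, z up, the work surface at z = 0. Lengths are in m, angles in rad, forces in N, time in s.
With the tool pointing down it reaches from about 0.3 to 0.875 m from the base axis. Payload 4.2 kg.
Tool frame: the origin (TCP) lies at the very end of the fingers, on their centre line; the grasp point (between the pads) lies 19 mm behind it; z points along the fingers, y is the line along which they close (so a half turn about z gives the same grasp; the last joint's range is limited). The gripper opens to 85 mm and grips with 20 to 120 N. Pads are 22 mm wide; open, the fingers measure 114 mm over their backs; the gripper's body (76 mm by 85 mm) begins 54 mm behind the grasp point. The pads swing forward as they close: fully open they stand 13 mm farther back than shut.
Start: joints at [-1.158, 0.32, 1.565, -0, 1.257, -0.02], TCP at [0.241, -0.522, 0.231] pointing down, gripper open.
Joint ranges: [-3.11, 3.11], [-0.84, 2.01], [0.21, 2.61], [-1.34, 4.49], [0.05, 2.63], [-2.56, 2.56]. Speed limits (rad/s): [2.57, 2.57, 3.14, 3.14, 3.14, 3.14].

INTERFACE

Orientations are given as a 3x3 rotation matrix whose columns are the frame's x, y, z axes.
In Python, from workcell import env, vision, finish_job gives the robot as it stands. The module is installed in compiled form; this text tells all that it offers. Calls block until the motion is done:
- env.reach(position, orientation): joint-space move of the TCP to a pose.
- env.line_to(position, max_speed=0.15, ori=None, max_force=None): straight line of the TCP; ori=None keeps the orientation; max_speed is the mean speed in m/s. With max_force (N) it stops when the force on the tool has changed by that much, and returns True; else False.
- env.goto_joints(angles): joint-space move.
- env.gripper_to(opening, squeeze=None): finger opening in m; squeeze is the grip in N (None keeps the last); returns when the fingers have stopped.
- env.dwell(seconds).
- env.ik(position, orientation): joint angles nearest the present ones, or None.
- vision.snapshot(name): name is "scene" or "side" or "wrist"; returns the picture (420x560x3 uint8, red, green, blue); there is no depth.
- vision.camera_params(name): a dict with "intrinsics" (3x3 intrinsics, pixels), "extrinsics" (4x4, takes a point from world to camera coordinates). Camera axes: x right, y up, looking along -z (the intrinsics and any distortion apply to the point x, -y, -z); pixel columns grow to the right and rows downward; lengths in m; the calibration is good to about 2 mm. A picture is of the moment at which its call begins: read the wrist's pose just before it. camera_params takes no time and is no camera call; for the wrist camera it gives the pose at the moment of the call.
A pose or a line that the arm cannot do raises env.IKError and nothing moves.
- finish_job(): hands the job in; it is judged then, once.
Trained networks look in the newest picture that a camera, given by its name, has taken for a name from the list of things; names that differ only in an ending like _2 or _b are one class to them, and where a whole thing is asked for, a point or a joint stands for the part that bears it (a point fixed in the world has none). Each returns a list of dicts, best first, with "conf" (0 to 1); they miss things now and then, are a little off and sometimes report something else, mostly with a low value. They report only what shows in the picture. A call takes as long as a camera call.
- vision.trace(camera, name): "region" (420x560 bool, what is visible of it) and "extent" ([centre column, centre row, width, height] in pixels, round what is visible of it).
Readings, each from a call of its own:
- env.current_time(): time.
- env.current_joints(): joint angles.
- env.current_joint_velocities(): joint speeds.
- env.current_joint_torque(): joint torques, N m.
- env.current_tcp_pos(): TCP position.
- env.current_ee_rot(): TCP orientation.
- env.current_wrist_force(): force on the tool from outside, world axes, zero at the start.
- env.current_torque(): the same for the moment, N m.
- env.current_width(): finger opening in m.
- env.current_grip_force(): force on a finger pad.
Only numpy, scipy, OpenCV 4.12 (cv2) and the standard library are available. Lean on these libraries where they do the work, as an engineer would, in place of code of your own. Each camera call takes 0.05 s, during which the arm holds its last target. There are 200 camera calls.

TASK

Push the round tip-cleaner tin along the bench, round the parts boxes and the transformer, into the aluminium guide of the parking dock, and on until it clicks in behind the two sprung white rollers and stays there resting on the rubber pad. Keep the tin flat on the bench and do not let the tin or the gripper touch the white box, the tan box, the transformer or the vise on the way, and leave the bottle and the tape roll where they are. Push gently: never more than about 15 N on the tin; the catch sits a little further in or out each time, so feel for the click and take the gripper away.

Things in the scene. Friction and masses are not known exactly. Their poses are not given: they have to be found in the camera images.
- tin: Loose round dark grey tin with brass wool on top, 54 mm diameter, 36 mm high, about 0.12 kg (0.08 to 0.14). Origin at the centre of its underside, z up; it stands on the bench (z = 0) and slides there. Two fingertips set some 26 mm apart behind it steady it while pushing.
- dock: Fixed parking dock. Origin on the bench, on its centre line where the straight rails begin; +x points into the dock (the way to push), y left, z up. Two aluminium rails 24 mm high, 12 mm thick, 60 mm apart inside, from x = 0 to 36 mm. No floor: the tin slides on the bench. Behind them two dark runner strips (to x = 141 mm, half width 52 mm) carry the blue roller catch.
- dock_mouth (a point): Point on the bench on the dock's centre line at its mouth, 28 mm before the dock's origin, where the flared aluminium lips begin (72 mm apart inside, 96 mm over all). Axes as the dock's.
- rail_end (a point): Point on the bench on the dock's centre line at the far end of the rails (x = 36 mm). The blue catch behind it is 106 mm wide, 29 mm high. Its two rollers stand on a line across the dock 6 to 32 mm beyond this point; where exactly differs each time and is not reported.
- roller_left (a joint): Outward travel of the left white sprung roller, m, 0 free. Rollers: 10 mm diameter, axes upright, 51 mm apart inside when free, so the 54 mm tin spreads them 1.5 mm each. The tin meets them with its centre 10 mm before the roller line: pushing takes 6 to 10 N at most, falling to nothing at the line; beyond it they draw the tin in themselves.
- roller_right (a joint): Outward travel of the right white sprung roller, as the left one.
- pad (a joint): Travel of the rubber pad behind the rollers, m: 0 free, 0.004 at its hard stop; spring 1 N per mm. Its face is 31.5 mm behind the roller line; clicked in, the tin rests on it with the centre about 6 to 7 mm behind the line and presses it 0.001 to 0.003 in. Pushed on, the force rises steeply from 8.5 mm behind the line.
- box_leads: Fixed white parts box with a lid, 42 x 60 x 32 mm (its x, y, z), stuck to the bench between the tin and the dock. Origin at the centre of its underside.
- box_fuses: Fixed tan parts box, 40 x 62 x 26 mm (its x, y, z), stuck to the bench on the left of the way to the dock. Origin at the centre of its underside.
- transformer: Fixed dark transformer, 59 x 62 x 38 mm over its tabs and leads (keep 35 mm round its middle clear), on the bench at the left front. Origin on the bench at about its middle.
- pcb_vise: Fixed blue board vise, part of the bench, up to 62 mm high. In its own frame it covers x from -43 to 43 mm and y from -43 to 87 mm; origin on the bench.
- flux_bottle: Loose dark bottle, 28 mm diameter, 82 mm high, standing to the right behind the dock. Origin at the centre of its underside.
- tape_roll: Loose roll of black tape lying flat, 62 x 60 x 19 mm, behind the vise. Origin at the centre of its underside.

How it is judged:
By the outcome, as a careful person would: the job done as asked, in the order asked, and still so for the second after the job is handed in, with the robot touching nothing.
It also fails if it takes over 67 s, if anything falls off the work surface, if the arm or the gripper's body presses on something with over 40 N, if the wrist force passes 120 N, or if a joint passes its speed limit or range.

## Working session

There is one attempt and no reset: what is moved stays moved. The work goes in short steps, each a Python script; the robot and the scene stay as the last script left them, time stands still between calls to the robot, and variables do not carry over. Pictures are saved under pics/ and viewed, at most 10 in all, crops included, and the job is handed in when it is done.

```bash
mkdir -p pics; python3 - <<'E'
from workcell import env, vision
import cv2, numpy as np
print(env.current_time())
for c in ("scene","side"):
    im=vision.snapshot(c); cv2.imwrite(f"pics/{c}0.png",im[:,:,::-1]); p=vision.camera_params(c)
    print(c,p["intrinsics"],p["extrinsics"],[k for k in p], p.get("distortion"))
    for n in ["tin","dock","box_leads","box_fuses","transformer","pcb_vise","flux_bottle","tape_roll","roller_left","roller_right","pad"]:
        r=vision.trace(c,n); print(n,[(round(d["conf"],2),np.round(d["extent"]).tolist()) for d in r[:2]])
        if r: np.save(f"{c}_{n}.npy",r[0]["region"])
print(env.current_time())
E
```

```text
0.0
scene [[402.10969927   0.         287.11857609]
 [  0.         402.10969927 206.40245681]
 [  0.           0.           1.        ]] [[-0.75362491 -0.65703624  0.0187849   0.56732656]
 [ 0.33549724 -0.35992762  0.87057091 -0.12183086]
 [-0.56523543  0.66238621  0.49168426 -0.73116118]
 [ 0.          0.          0.          1.        ]] ['intrinsics', 'extrinsics'] None
tin [(0.77, [364.0, 225.0, 29.0, 26.0])]
dock [(0.7, [243.0, 229.0, 87.0, 49.0])]
box_leads [(0.69, [323.0, 217.0, 31.0, 29.0])]
box_fuses [(0.62, [243.0, 228.0, 88.0, 47.0]), (0.44, [272.0, 268.0, 20.0, 15.0])]
transformer [(0.62, [314.0, 298.0, 28.0, 32.0])]
pcb_vise [(0.66, [365.0, 226.0, 25.0, 29.0])]
flux_bottle [(0.83, [260.0, 174.0, 7.0, 38.0])]
tape_roll [(0.74, [244.0, 227.0, 92.0, 44.0]), (0.55, [287.0, 175.0, 25.0, 19.0])]
roller_left [(0.39, [233.0, 224.0, 8.0, 12.0])]
roller_right []
pad [(0.49, [233.0, 214.0, 11.0, 13.0])]
side [[515.98666522   0.         279.57005006]
 [  0.         515.98666522 216.10135295]
 [  0.           0.           1.        ]] [[ 9.98988399e-01 -4.49647273e-02  5.93272087e-04 -5.10333539e-01]
 [ 2.68603431e-02  6.07237497e-01  7.94066209e-01 -2.09208123e-01]
 [-3.60652276e-02 -7.93246995e-01  6.07830983e-01 -8.75691333e-01]
 [ 0.00000000e+00  0.00000000e+00  0.00000000e+00  1.00000000e+00]] ['intrinsics', 'extrinsics'] None
tin []
dock [(0.78, [311.0, 214.0, 79.0, 32.0])]
box_leads [(0.64, [259.0, 244.0, 25.0, 26.0])]
box_fuses [(0.7, [240.0, 187.0, 22.0, 25.0])]
transformer [(0.62, [200.0, 189.0, 27.0, 27.0])]
pcb_vise []
flux_bottle [(0.89, [366.0, 241.0, 18.0, 41.0])]
tape_roll [(0.97, [366.0, 285.0, 30.0, 31.0])]
roller_left [(0.58, [304.0, 197.0, 6.0, 9.0])]
roller_right []
pad [(0.62, [322.0, 207.0, -0.0, 14.0])]
1.2
```

View pics/scene0.png

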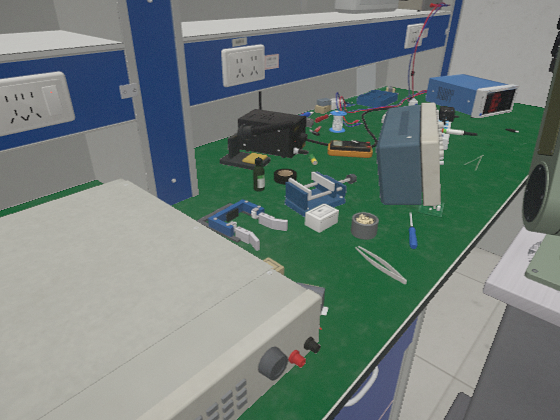

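View pics/side0.png

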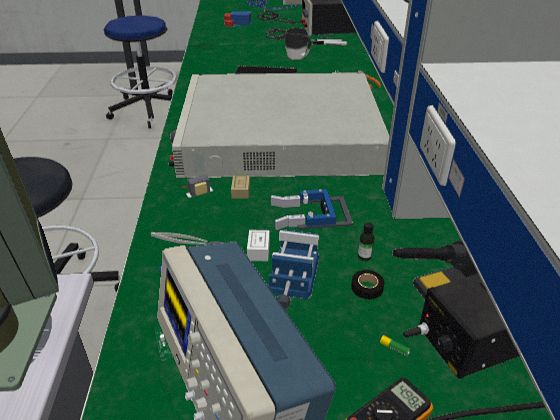

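The scene view shows the tin at (364,225), the white box at (322,217), the vise at (318,193), the dock at (245,225) with its mouth at lower right, the tan box at (272,267) and the transformer at (314,298). In the side view the tin is hidden by the oscilloscope, and the dock mouth is at (275,212), opening left. I'll get rough positions, then take the wrist camera overhead.

```bash
cat > h.py <<'E'
from workcell import env, vision
import cv2, numpy as np
def proj(p,P):
    c=P["extrinsics"]@np.r_[p,1]; K=P["intrinsics"]; q=K@np.array([c[0],-c[1],-c[2]]); return q[:2]/q[2]
def unproj(uv,z,P):
    E=P["extrinsics"];K=P["intrinsics"];R=E[:3,:3];C=-R.T@E[:3,3]
    d=np.linalg.solve(K,np.array([uv[0],uv[1],1.]));d=R.T@np.array([d[0],-d[1],-d[2]])
    return C+d*(z-C[2])/d[2]
def down(yaw):
    # tool z down, tool x at heading yaw in the world; y = z cross x
    x=np.array([np.cos(yaw),np.sin(yaw),0]);z=np.array([0,0,-1.]);return np.c_[x,np.cross(z,x),z]
E
python3 - <<'E'
from h import *
S=vision.camera_params("scene");D=vision.camera_params("side")
for n,uv,z in [("tin",(364,217),.036),("leads",(322,212),.032),("tan",(274,264),.026),("trans",(312,290),.03),("mouthL",(252,238),.024),("mouthR",(284,222),.024)]:
    print("sc",n,unproj(uv,z,S)[:2].round(3))
for n,uv,z in [("leads",(259,238),.032),("tan",(240,182),.026),("trans",(199,186),.03),("mouthL",(274,198),.024),("mouthR",(278,220),.024),("railendL",(310,196),.024),("railendR",(312,219),.024),("bottle",(365,258),0),("tape",(367,282),.019),("vise",(295,290),0)]:
    print("sd",n,unproj(uv,z,D)[:2].round(3))
P=vision.camera_params("wrist"); print(P["intrinsics"].round(1)); E=P["extrinsics"]; R=env.current_ee_rot(); C=-E[:3,:3].T@E[:3,3]
print("cam in tool",R.T@(C-env.current_tcp_pos()), "look in tool",R.T@(-E[2,:3]), "tool R",R.round(2))
for h in (.3,.35,.4,.45):
  for yaw in (0,1.57,-1.57,3.1): print(h,yaw,env.ik(np.array([.45,-.03,h]),down(yaw)))
E
```

```text
sc tin [0.393 0.175]
sc leads [0.472 0.212]
sc tan [0.432 0.403]
sc trans [0.339 0.416]
sc mouthL [0.519 0.371]
sc mouthR [0.513 0.286]
sd leads [0.479 0.209]
sd tan [0.437 0.423]
sd trans [0.343 0.405]
sd mouthL [0.514 0.358]
sd mouthR [0.52  0.276]
sd railendL [0.596 0.362]
sd railendR [0.593 0.277]
sd bottle [0.691 0.175]
sd tape [0.677 0.088]
sd vise [0.544 0.092]
[[337.3   0.  279.2]
 [  0.  337.3 206.9]
 [  0.    0.    1. ]]
cam in tool [ 0.08278898 -0.00083724 -0.14151009] look in tool [-3.18309179e-01  3.35273585e-05  9.47986954e-01] tool R [[ 0.91  0.42  0.  ]
 [ 0.42 -0.91 -0.  ]
 [-0.    0.   -1.  ]]
0.3 0 [-9.20698818e-02  8.17665370e-02  1.69964742e+00 -4.44089210e-16
  1.36017870e+00  1.47872644e+00]
0.3 1.57 [-9.20698818e-02  8.17665370e-02  1.69964742e+00 -4.44089210e-16
  1.36017870e+00 -9.12735550e-02]
0.3 -1.57 None
0.3 3.1 [-9.20698818e-02  8.17665370e-02  1.69964742e+00 -4.44089210e-16
  1.36017870e+00 -1.62127356e+00]
0.35 0 [-9.20698818e-02  6.39282642e-02  1.59690137e+00 -4.44089210e-16
  1.48076302e+00  1.47872644e+00]
0.35 1.57 [-9.20698818e-02  6.39282642e-
[... 166 characters left out ...]
76302e+00 -1.62127356e+00]
0.4 0 [-9.20698818e-02  5.62811061e-02  1.48495211e+00 -4.44089210e-16
  1.60035944e+00  1.47872644e+00]
0.4 1.57 [-9.20698818e-02  5.62811061e-02  1.48495211e+00 -4.44089210e-16
  1.60035944e+00 -9.12735550e-02]
0.4 -1.57 None
0.4 3.1 [-9.20698818e-02  5.62811061e-02  1.48495211e+00 -4.44089210e-16
  1.60035944e+00 -1.62127356e+00]
0.45 0 [-9.20698818e-02  5.87579744e-02  1.36246463e+00 -4.44089210e-16
  1.72037005e+00  1.47872644e+00]
0.45 1.57 [-9.20698818e-02  5.87579744e-02  1.36246463e+00 -4.44089210e-16
  1.72037005e+00 -9.12735550e-02]
0.45 -1.57 None
0.45 3.1 [-9.20698818e-02  5.87579744e-02  1.36246463e+00 -4.44089210e-16
  1.72037005e+00 -1.62127356e+00]
```

```bash
python3 - <<'E'
from h import *
env.line_to(np.array([.241,-.45,.42]),max_speed=.3)
env.reach(np.array([.45,.37,.40]),down(np.pi/2))
print(env.current_time(),env.current_tcp_pos(),env.current_wrist_force())
P=vision.camera_params("wrist"); im=vision.snapshot("wrist"); cv2.imwrite("pics/w0.png",im[:,:,::-1]); np.savez("w0.npz",K=P["intrinsics"],E=P["extrinsics"])
for n in ["tin","dock","box_leads","box_fuses","transformer","pcb_vise","roller_left","roller_right","pad"]:
    r=vision.trace("wrist",n); print(n,[(round(d["conf"],2),np.round(d["extent"]).tolist()) for d in r[:2]])
print(env.current_time())
E
```

```text
5.0 [0.4504768  0.36934583 0.40006193] [0.32617918 0.26039311 1.30132286]
tin [(0.81, [246.0, 263.0, 28.0, 35.0])]
dock [(0.77, [370.0, 172.0, 109.0, 70.0])]
box_leads [(0.91, [296.0, 244.0, 24.0, 46.0])]
box_fuses [(0.76, [271.0, 111.0, 27.0, 43.0])]
transformer [(0.75, [208.0, 107.0, 40.0, 41.0])]
pcb_vise []
roller_left [(0.62, [369.0, 157.0, 7.0, 15.0]), (0.32, [371.0, 174.0, 103.0, 71.0])]
roller_right [(0.63, [389.0, 173.0, 9.0, 21.0]), (0.55, [367.0, 196.0, 10.0, 8.0])]
pad []
5.5
```

View pics/w0.png

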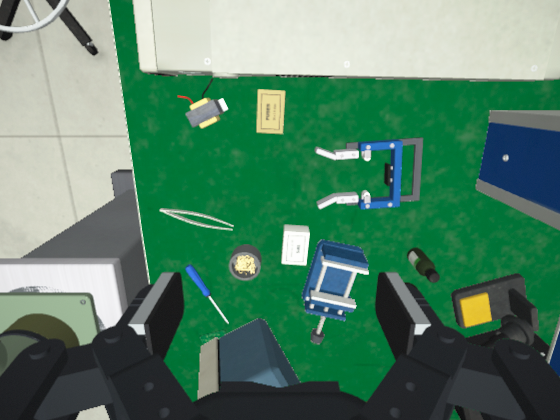

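The wrist view, with +x right and +y up, shows the tin at (246,263), the white box (296,244), the tan box (271,111), the transformer (207,110), the dock with lips at (320,152) and (320,205), the rollers near (367,150) and (367,197), and the scope corner at (250,322). I'll zoom in on the dock and the route.

```bash
python3 - <<'E'
from h import *
im=cv2.imread("pics/w0.png"); c=im[130:220,305:435]; cv2.imwrite("pics/w0dock.png",cv2.resize(c,None,fx=6,fy=6,interpolation=cv2.INTER_CUBIC))
c=im[215:340,190:320]; cv2.imwrite("pics/w0tin.png",cv2.resize(c,None,fx=4.8,fy=4.8,interpolation=cv2.INTER_CUBIC))
E
```

```text
(no output)
```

View pics/w0dock.png

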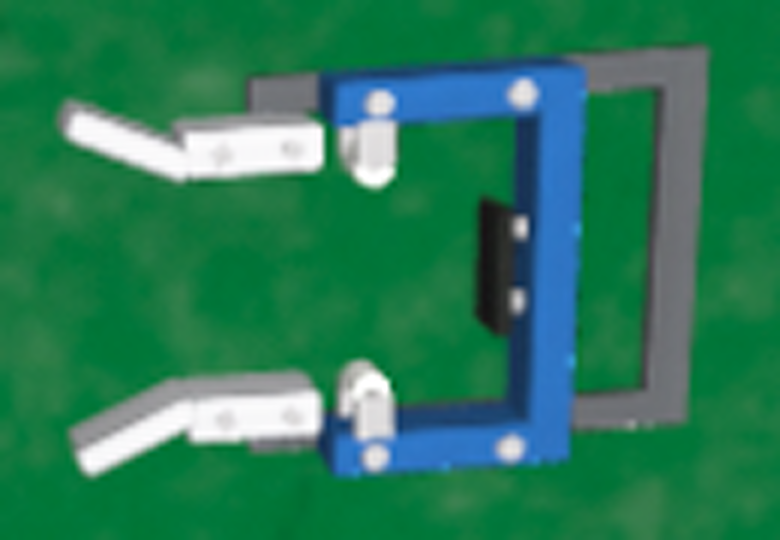

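View pics/w0tin.png

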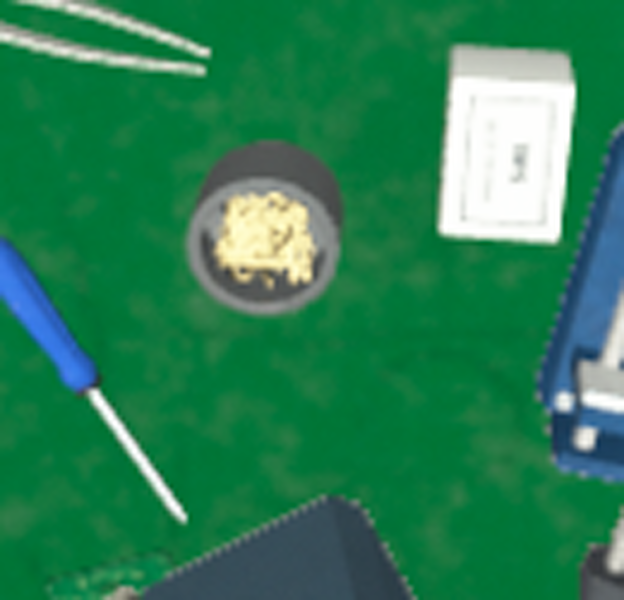

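```bash
python3 - <<'E'
from h import *
d=np.load("w0.npz");P=dict(intrinsics=d["K"],extrinsics=d["E"]);S=vision.camera_params("scene");D=vision.camera_params("side")
f=lambda u,v,z:unproj((305+(u-2.5)/6,130+(v-2.5)/6),z,P)[:2]
g=lambda u,v,z:unproj((190+(u-2)/4.8,215+(v-2)/4.8),z,P)[:2]
L0,L1,R0,R1=f(185,180,.024),f(322,168,.024),f(190,402,.024),f(322,390,.024)
print("rails",L0,L1,R0,R1,"gap",np.linalg.norm(L0-R0),np.linalg.norm(L1-R1),"len",np.linalg.norm(L1-L0),np.linalg.norm(R1-R0))
print("headings",[np.degrees(np.arctan2(*(b-a)[::-1])) for a,b in((L0,L1),(R0,R1),(R0,L0),(R1,L1))])
print("origin",(L0+R0)/2,"end",(L1+R1)/2)
print("lip tips",f(62,135,.024),f(72,445,.024))
print("rollers tops",f(375,170,.024),f(368,382,.024))
print("catch back bar outer corners", f(585,68,.029),f(568,460,.029),f(328,105,.029),f(332,475,.029))
c=g(265,245,.036);r=g(341,245,.036);l=g(188,245,.036);print("tin",c,"diam",np.linalg.norm(r-l))
print("box",[g(*p,.032).round(3) for p in((452,70),(575,85),(560,242),(440,235))])
for z in(.1,.15,.2):print("scope",g(335,497,z).round(3),g(140,597,z).round(3))
print("tweez",g(208,55,.003),"tan",unproj((256,132),.026,P),unproj((284,133),.026,P),"vise",g(540,395,.03))
print("trans",unproj((207,110),.03,P),"PSU edge",unproj((280,75),0,P))
# cross-check in the other cameras
for nm,Q in(("scene",S),("side",D)):
  print(nm,[proj(np.r_[q,z],Q).round(1).tolist() for q,z in((c,.036),(L1,.024),(R1,.024),(L0,.024),(R0,.024))])
E
```

```text
rails [0.53812356 0.35504012] [0.57321578 0.35805849] [0.54249648 0.29526676] [0.57752835 0.29851203] gap 0.05993310785771292 0.05970242260605843 len 0.035221794541259545 0.0351818675358737
headings [np.float64(4.916053493095868), np.float64(5.292643983490643), np.float64(94.18421323809368), np.float64(94.14233509817251)]
origin [0.54031002 0.32515344] end [0.57537207 0.32828526]
lip tips [0.50605553 0.36672693] [0.51136709 0.28326922]
rollers tops [0.5868961  0.35750497] [0.58962086 0.30069954]
catch back bar outer corners [0.63619086 0.38402934] [0.64346278 0.28031756] [0.57238935 0.3749529 ] [0.58070204 0.27625697]
tin [0.39295384 0.17817726] diam 0.053538182609904186
box [array([0.458, 0.242]), array([0.5  , 0.237]), array([0.497, 0.177]), array([0.454, 0.18 ])]
scope [0.42  0.121] [0.354 0.082]
scope [0.423 0.159] [0.365 0.124]
scope [0.427 0.196] [0.376 0.166]
tweez [0.37145174 0.23652808] tan [0.4164826  0.39744048 0.026     ] [0.45849901 0.39585928 0.026     ] vise [0.49084614 0.11301689]
trans [0.3460436 0.4295565 0.03     ] PSU edge [0.4527163  0.47834285 0.        ]
scene [[363.3, 217.6], [237.5, 225.1], [257.0, 213.3], [250.9, 231.0], [270.1, 218.6]]
side [[215.3, 247.7], [300.0, 197.2], [304.1, 213.0], [284.6, 198.4], [288.1, 214.4]]
```

```bash
python3 - <<'E'
from h import *
d=np.load("w0.npz");P=dict(intrinsics=d["K"],extrinsics=d["E"]);S=vision.camera_params("scene");D=vision.camera_params("side")
g=lambda u,v,z:unproj((190+(u-2)/4.8,215+(v-2)/4.8),z,P)
for z in (0,.04,.08,.1,.12,.14,.16,.18,.2):
    q=g(335,497,z); print(z,q.round(3),"scene",proj(q,S).round(),"side",proj(q,D).round(), proj(g(140,597,z),S).round())
print("scope foot scene",unproj((383,202),0,S),unproj((432,203),0,S))
im=cv2.imread("pics/scene0.png"); c=im[90:240,340:460]; a=cv2.resize(c,None,fx=3.6,fy=3.6)
im=cv2.imread("pics/side0.png"); c=im[220:370,140:300]; b=cv2.resize(c,None,fx=2.2,fy=3.6*1)
cv2.imwrite("pics/scope.png",np.hstack([a,b]))
E
```

```text
0 [0.413 0.046 0.   ] scene [384. 206.] side [224. 311.] [426. 211.]
0.04 [0.416 0.076 0.04 ] scene [379. 195.] side [225. 283.] [419. 199.]
0.08 [0.418 0.106 0.08 ] scene [373. 183.] side [225. 255.] [412. 187.]
0.1 [0.42  0.121 0.1  ] scene [370. 177.] side [226. 241.] [408. 180.]
0.12 [0.421 0.136 0.12 ] scene [367. 170.] side [226. 227.] [403. 173.]
0.14 [0.423 0.151 0.14 ] scene [363. 163.] side [227. 213.] [399. 166.]
0.16 [0.424 0.166 0.16 ] scene [360. 155.] side [227. 199.] [395. 158.]
0.18 [0.425 0.181 0.18 ] scene [356. 147.] side [227. 185.] [390. 150.]
0.2 [0.427 0.196 0.2  ] scene [352. 139.] side [228. 171.] [385. 142.]
scope foot scene [ 4.25805472e-01  2.94479911e-02 -5.55111512e-17] [ 0.33762682 -0.04617121  0.        ]
```

View pics/scope.png

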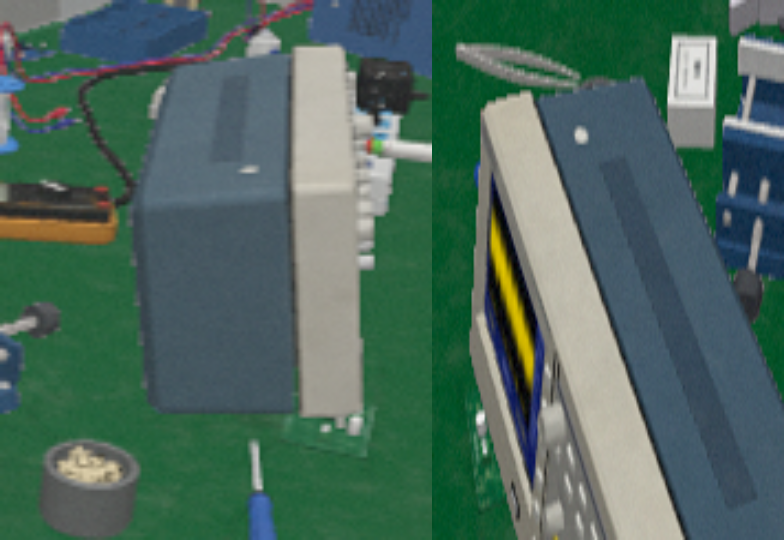

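Measured sizes agree: the rail gap is 59.8 mm, the tin diameter 53.5 mm and the box 42×60 mm. The zoomed pictures put the scope's foot at about (0.41,0.04), clear of the gripper. The plan is to push at 74°, then along a 70 mm arc onto the dock line at 4.6°.

```bash
cat >> h.py <<'E'
O=np.array([.5403,.3252]);YAW=.08;U=np.array([np.cos(YAW),np.sin(YAW)]);DT=.0357;Z=.008
H0=np.radians(74);T0=np.array([.393,.178])
def pose(c,yaw,z=Z,d=DT): return np.r_[c-d*np.array([np.cos(yaw),np.sin(yaw)]),z],down(yaw)
E
python3 - <<'E'
from h import *
h=np.array([np.cos(H0),np.sin(H0)])
s=np.linalg.solve(np.c_[h,-U],O-T0); X=T0+s[0]*h; R=.07; t=R*np.tan((H0-YAW)/2)
A=X-t*h; C=A+R*np.array([np.sin(H0),-np.cos(H0)])
arc=[(C+R*np.array([-np.sin(a),np.cos(a)]),a) for a in np.linspace(H0,YAW,9)]
end=O-.030*U
pts=[pose(c,a) for c,a in [(A,H0)]+arc[1:]+[(end,YAW)]]
print(A,arc[-1][0],end)
assert all(env.ik(*p) is not None for p in pts)
p,o=pose(T0,H0,z=.15,d=.056); env.reach(p,o); env.gripper_to(.022,squeeze=20)
print(env.current_time(),env.current_width())
env.line_to(pose(T0,H0,d=.056)[0],max_speed=.12,max_force=8)
f0=env.current_wrist_force(); print("down",env.current_tcp_pos(),f0)
for p,o in pts:
    if env.line_to(p,max_speed=.05,ori=o,max_force=6): print("STOP",env.current_tcp_pos(),env.current_wrist_force()-f0);break
print(env.current_time(),env.current_tcp_pos(),env.current_wrist_force()-f0)
for c in("wrist","scene"):
    P=vision.camera_params(c);im=vision.snapshot(c);cv2.imwrite(f"pics/{c}1.png",im[:,:,::-1])
    for d in vision.trace(c,"tin")[:1]:
        e=d["extent"];print(c,d["conf"],e,unproj(e[:2],.02,P))
E
python3 -c "
import cv2,numpy as np
a=cv2.resize(cv2.imread('pics/wrist1.png'),(480,360));b=cv2.resize(cv2.imread('pics/scene1.png')[130:310,200:400],(400,360))
cv2.imwrite('pics/m1.png',np.hstack([a,b])[:,:800])"
```

```text
[0.41937187 0.26996965] [0.48106616 0.32045116] [0.51039595 0.32280256]
7.4667 0.021819623577658365
down [0.37801817 0.1243056  0.00841834] [ 0.11167171  0.57747808 -0.11778872]
15.1417 [0.47486169 0.31986045 0.0079182 ] [-1.48184043 -0.4699378  -0.14332327]
wrist 0.77 [280.6, 211.3, 140.3, 145.7] [0.51181632 0.32332077 0.02      ]
scene 0.89 [271.9, 234.2, 21.6, 27.2] [0.50421023 0.33103836 0.02      ]
```

View pics/m1.png

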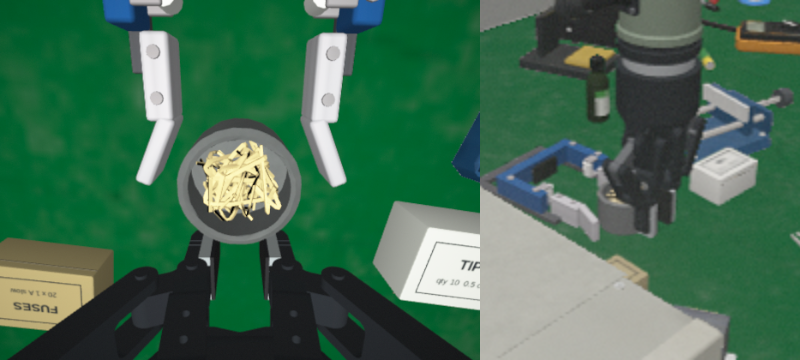

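The picture shows the tin nested on the fingers at (240,180), centred between the lips at the dock mouth. Next I feed it in and feel for the click.

```bash
python3 - <<'E'
from h import *
f0=np.array([.112,.577,-.118]); F=lambda: -(env.current_wrist_force()-f0)[:2]@U
o=down(YAW)
print("feed",env.line_to(pose(O+.025*U,YAW)[0],max_speed=.04,ori=o,max_force=6),F(),env.current_time())
peak=0;log=[];state="none"
x=.025
while x<.080 and env.current_time()<50:
    x+=.001; env.line_to(pose(O+x*U,YAW)[0],max_speed=.01,max_force=8); f=F(); log.append((round(x*1e3),round(f,1)))
    peak=max(peak,f)
    if f>13: state="toohard";break
    if peak>4 and f<1.2: state="click";break
print(state,peak,log,env.current_time(),env.current_tcp_pos())
E
```

```text
feed False 1.2843768354478808 16.8667
click 7.971879362531579 [(26, np.float64(0.7)), (27, np.float64(1.3)), (28, np.float64(1.3)), (29, np.float64(0.9)), (30, np.float64(0.3)), (31, np.float64(0.0)), (32, np.float64(0.6)), (33, np.float64(1.7)), (34, np.float64(0.8)), (35, np.float64(1.1)), (36, np.float64(2.6)), (37, np.float64(2.1)), (38, np.float64(4.1)), (39, np.float64(5.3)), (40, np.float64(6.7)), (41, np.float64(7.1)), (42, np.float64(7.8)), (43, np.float64(8.0)), (44, np.float64(6.6)), (45, np.float64(5.2)), (46, np.float64(6.6)), (47, np.float64(4.6)), (48, np.float64(4.4)), (49, np.float64(2.9)), (50, np.float64(0.7))] 23.1167 [0.55535772 0.32672465 0.00806389]
```

```bash
python3 - <<'E'
from h import *
f0=np.array([.112,.577,-.118]); F=lambda: -(env.current_wrist_force()-f0)[:2]@U
for x in (.051,.052,.053):
    env.line_to(pose(O+x*U,YAW)[0],max_speed=.01,max_force=5); print(x,F())
    if F()>5: break
env.line_to(pose(O-.010*U,YAW)[0],max_speed=.06,max_force=8)
print(env.current_tcp_pos(),F(),env.current_time())
P=vision.camera_params("wrist");im=vision.snapshot("wrist");cv2.imwrite("pics/w2.png",im[:,:,::-1])
for d in vision.trace("wrist","tin")[:1]:
    q=unproj(d["extent"][:2],.02,P);print(d["conf"],q,(q[:2]-O)@U,(q[:2]-O)@[-U[1],U[0]])
E
```

```text
0.051 0.5840165955321728
0.052 1.2735404452964154
0.053 1.5821130838120074
[0.4952219  0.32166426 0.00805155] -0.07828975994120177 25.0667
0.94 [0.58728055 0.32769351 0.02      ] 0.04702956005104645 -0.0012689005863132984
```

View pics/w2.png

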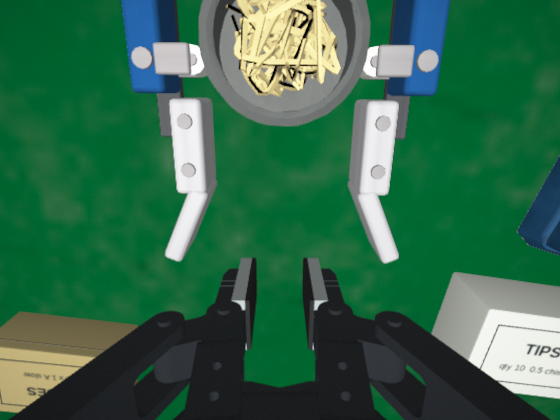

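The tin sits between the rollers (row 62), with its front edge at row 126, but it is cut off at the top. I'll lift clear and measure how far it is behind the roller line.

```bash
python3 - <<'E'
from h import *
P=vision.camera_params("wrist"); a=unproj((284,126),.036,P)[:2]; print("near edge dock x",(a-O)@U,"-> centre",(a-O)@U+.027)
p=env.current_tcp_pos(); env.line_to(np.r_[p[:2],.13],max_speed=.15)
p=np.r_[O+.075*U,.13]; env.line_to(p,max_speed=.15)
P=vision.camera_params("wrist");im=vision.snapshot("wrist");np.savez("w3.npz",K=P["intrinsics"],E=P["extrinsics"])
for n in("tin","roller_left","roller_right","pad"):
  for d in vision.trace("wrist",n)[:1]:
    q=unproj(d["extent"][:2],.02,P);print(n,round(d["conf"],2),np.round(d["extent"]),(q[:2]-O)@U,(q[:2]-O)@[-U[1],U[0]])
cv2.imwrite("pics/w3.png",im[:,:,::-1]);print(env.current_time())
E
```

```text
near edge dock x 0.027084554180037163 -> centre 0.05408455418003716
tin 0.72 [283. 234.  67.  69.] 0.04930619757058453 -0.0024173866354237814
roller_left 0.79 [238. 234.  23.  25.] 0.04952822166477572 0.03451909004209742
roller_right 0.76 [328. 236.  19.  21.] 0.04776970611049223 -0.0387894585515487
pad 0.65 [283. 192.  45.   5.] 0.08413119905110286 -0.0021598494146978396
27.3333
```

View pics/w3.png

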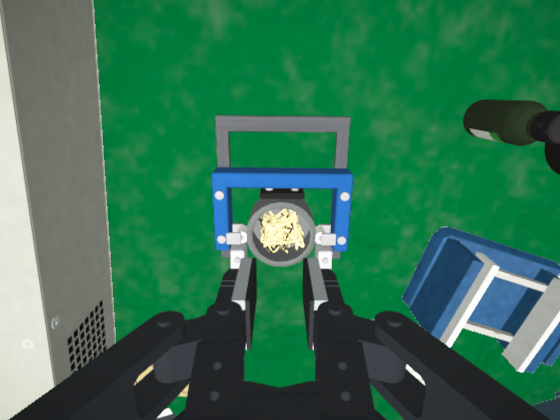

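```bash
python3 - <<'E'
from h import *
d=np.load("w3.npz");P=dict(intrinsics=d["K"],extrinsics=d["E"])
x=lambda u,v,z:((unproj((u,v),z,P)[:2]-O)@U).round(4)
g=cv2.imread("pics/w3.png"); c=cv2.resize(g[175:280,205:365],None,fx=5,fy=5,interpolation=cv2.INTER_CUBIC); cv2.imwrite("pics/w3c.png",c)
print("tin top centre",x(281,234,.036), "near edge",x(281,267,.036),"far",x(281,201,.036))
print("catch front/back edges",x(283,251,.029),x(283,168,.029),"screws",x(221,239,.029),x(342,240,.029))
E
```

```text
tin top centre 0.056 near edge 0.028 far 0.0822
catch front/back edges 0.0384 0.1052 screws 0.0488 0.0478
```

View pics/w3c.png

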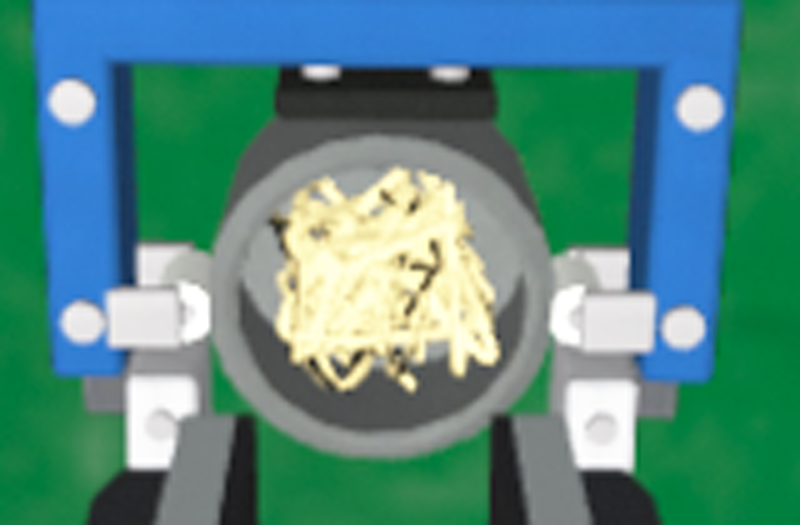

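The tin touches the pad face. Its centre is at dock x of about 55 mm and the roller line at about 48 mm, so it sits 6 to 7 mm behind the line, which means it has clicked in. The gripper is clear at 0.13 m.

```bash
python3 - <<'E'
from h import *
from workcell import finish_job
p=env.current_tcp_pos(); env.line_to(np.r_[p[:2],.22],max_speed=.15)
print(env.current_time(),finish_job())
E
```

```text
the job is handed in; nothing more can be done
28.0833 None
```

The tin is clicked in behind the rollers and resting on the pad, about 6–7 mm past the roller line; the push peaked at about 8 N, the gripper is clear, and the job was handed in at 28 s.

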